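Measure a guide bush in the bench micrometer

ROBOT

A 6-joint arm with a two-finger parallel gripper is mounted at the origin on the work surface. World frame = base frame: x ahead of the robot, y to its left, z up, the work surface at z = 0. Lengths are in m, angles in degrees, forces in N, time in s.
With the tool pointing down it reaches from about 0.25 to 0.775 m from the base axis. Payload 8.9 kg.
Tool frame: the origin (TCP) lies at the very end of the fingers, on their centre line; the grasp point (between the pads) lies 19 mm behind it; x points along the fingers, y is the direction in which the jaws open and shut, and the axes are right-handed (so a half turn about x gives the same grasp; the last joint's range is limited). The gripper opens to 85 mm and grips with 20 to 120 N. Pads are 22 mm wide; open, the fingers measure 114 mm over their backs; the gripper's body (76 mm by 85 mm) begins 54 mm behind the grasp point. The pads swing forward as they close: fully open they stand 13 mm farther back than shut.
Start: joints at [68.852, 16.656, -8.789, 64.555, 0, 82.019], TCP at [0.12, 0.511, 0.231] pointing down, gripper open.
Joint ranges: [-144.48, 144.48], [-52.06, 99.96], [-74.48, 78.29], [-112.23, 115.85], [-86.99, 84.42], [-180, 180]. Speed limits (degrees/s): [127.2, 127.2, 159.86, 180, 180, 180].

INTERFACE

Orientations are given as a 3x3 rotation matrix whose columns are the frame's x, y, z axes.
In Python, from bench import robot gives the robot as it stands.
- The arm moves only by the shell command python3 -m jog 'ROWS'. ROWS is a JSON object of lists of equal length, an entry for each row: "hand": the closure, from 0 (fully open) to 1 (shut); "linear": the shift along the tool's x, y, z in m, a list of three; "rotation": the turn, a rotation vector about the tool's x, y, z in rad, a list of three. In form: {"hand": [hand, ...], "linear": [[tx, ty, tz], ...], "rotation": [[rx, ry, rz], ...]}. A call has 1 to 12 rows; each row shifts and turns the commanded pose from where the row before left it, along the tool's axes as they then stand; what a row does not reach is not made up. A row lasts 1/12 s, in which the tool goes at most 41.7 mm and 7.16 degrees, less where a joint would pass 70% of its speed; a pose out of reach is approached as far as the arm can. A call with a gripper value outside its range is refused whole. The fingers move at their own pace and stop on an object; the grip force is fixed at half the most. Time passes only in rows, so rows that do not move let the fingers close. It gives the time, the measured TCP pose, the force and the opening at its end, in the units of the state.
- robot.sense(): the state, without advancing time (a new reading comes with each control period).
- robot.get_image(name): name is "side" or "top"; returns a dict with "image" (420x560x3 uint8, red, green, blue), "range_z" (420x560 float32, m along the optical axis (not along the pixel's ray), 0 where there is no reading), "camera_matrix" (3x3 intrinsics, pixels), "k1" (the pictures are not rectified: a ray, as slopes to the right and down, at radius r is drawn at 1 + k1 r^2 times it, then the intrinsics apply), "rvec" (rotation vector, rad) and "tvec" (3), from world to camera coordinates, as OpenCV has them. Camera axes: x right, y down, z forward; pixel columns grow to the right and rows downward; lengths in m; the calibration is good to about 2 mm. A picture is of the moment at which its call begins.
- robot.close_job(): hands the job in, once; it reports no verdict.
The state is a dict: "t": time; "joint_positions": joint angles; "qd": joint speeds; "joint_efforts": joint torques, N m; "tool_pos": TCP position; "eef_rot": TCP orientation; "ft_force": force on the tool from outside, world axes, zero at the start; "wrist_torque": the same for the moment, N m; "width": opening from 0.0 (shut) to 1.0 (fully open).
Only numpy, scipy, OpenCV 4.12 (cv2) and the standard library are available. Lean on these libraries where they do the work, as an engineer would, in place of code of your own. Each camera call takes 0.05 s, during which the arm holds its last target. There are 200 camera calls.

TASK

Stand the plain guide bush (the straight one, without a flange) upright on the little work table of the bench micrometer, squarely between anvil and spindle, and let go of it. Then, with a light hand, wind the ratchet thimble in, clockwise seen from its free end, until it slips on the clamped bush, stop within a quarter turn of slipping, and take your hand away so that the bush stays clamped. Do not ram the measuring faces, push the micrometer along the bench or disturb the other things.

Things in the scene. Friction and masses are not known exactly. Their poses are not given: they have to be found in the camera images.
- bush: Plain steel guide bush: a straight upright tube, 44 high, bore 16, no flange; its outside diameter, to be measured, is 22 to 26. About 110 g. Stands on the 3 thick mat. Origin: centre of its underside; z up its axis.
- micrometer: Grey-green bench micrometer, loose on rubber feet, 3.5 kg; a hard push slides it. Base 80 (x) by 200 (y), 39 high. Measuring axis along y, 95 above the bench, at x = 0: anvil at +y, thimble at -y. Headstock, 44 wide, y -56 to -10, top 117 (display 124); tailstock, 40 wide, y 62 to 98, top 115, its knob to 130. Origin: centre of its underside.
- spindle: Steel spindle, 8 diameter, coming out of the headstock; slides along its +y towards the anvil, 10 per turn of the thimble, without turning. Origin: middle of its flat end face. At the start it is 28 to 32 from the anvil face. Stays where it is left.
- anvil_face (a point): Middle of the flat end face of the fixed anvil, 8 diameter, facing the spindle.
- rest_top (a point): Middle of the top of the small flat steel work table under the gap, 56 (x) by 44 (y), 83 above the bench; the measuring axis runs 12 above it.
- thimble_mid (a point): On the axis, middle of the knurled ratchet thimble: 24 diameter, 56 long, free all round, axis level, 95 above the bench. The spindle advances when the thimble's top moves towards the micrometer's +x. Pinch and twist it, or roll it with closed fingertips pressed on its top (10 to 12 N down, else they skid). At its rim it takes 2 to 3 N running free and slips at 4 to 5 N.
- sleeve: Graduated aluminium collar, 21 diameter, 10 long, between headstock and thimble: the drive of the screw, which carries the ratchet thimble and turns with it until the ratchet slips. Origin on the axis, 29 from the middle of the thimble; y along the axis to the anvil.
- ratchet (a joint): How far the thimble has slipped on its drive, rad: 0 while it drives the spindle, grows only once the spindle presses on something with about 19 N and the thimble is turned on. A quarter turn is 1.57.
- flanged_bush: Bystander on the mat: steel bush 42 high, 20 diameter, with a 28 flange at its foot.
- pillar: Bystander on the mat: stepped steel guide pillar, 70 high, foot 28 diameter, top 18.
- casting: Bystander: pale green die-cast housing, 150 by 130 by 93 high, right side of the bench.
- hex_key: Bystander: dark L-shaped hex key lying flat, 130 long, right of the robot's front.
- air_gun: Bystander: dark air gun lying flat with a brass coupling, 26 high, right far side.
- mallet: Bystander: hammer with wooden handle, 240 long, lying left of the robot.
Mind the look-alikes: they are no part of the job. Leave any red or turquoise look-alike of the bush alone.

How it is judged:
By the outcome, as a careful person would: the job done as asked, in the order asked, and still so for the second after the job is handed in, with the robot touching nothing.
It also fails if it takes over 72 s, if anything falls off the work surface, if the arm or the gripper's body presses on something with over 40 N, if the wrist force passes 120 N, or if a joint passes its speed limit or range.

## Working session

There is one attempt and no reset: what is moved stays moved. The work goes in short steps, Python scripts to look and compute and a shell command to move; the robot and the scene stay as the last step left them, time stands still between calls to the robot, and variables do not carry over. Pictures are saved under pics/ and viewed, about 8 in all and at most 12, crops included, and the job is handed in when it is done.

```bash
ls; mkdir -p pics
cat > h.py <<'E'
from bench import robot
import numpy as np, cv2
def grab(n,save=None):
    d=robot.get_image(n)
    if save: cv2.imwrite('pics/'+save,d['image'][:,:,::-1])
    return d
def cloud(d):
    K=d['camera_matrix'];k1=d['k1'];h,w=d['range_z'].shape
    u,v=np.meshgrid(np.arange(w),np.arange(h))
    p=np.stack([u,v],-1).reshape(-1,1,2).astype(float)
    n=cv2.undistortPoints(p,np.array(K),np.array([k1,0,0,0.])).reshape(h,w,2)
    c=np.concatenate([n,np.ones((h,w,1))],-1)*d['range_z'][...,None]
    R=cv2.Rodrigues(np.array(d['rvec'],float))[0]
    W=(c-np.array(d['tvec']).reshape(3))@R
    W[d['range_z']==0]=np.nan
    return W
def ray(d,u,v,z):
    K=d['camera_matrix']
    n=cv2.undistortPoints(np.array([[[u,v]]],float),np.array(K),np.array([d['k1'],0,0,0.])).reshape(2)
    R=cv2.Rodrigues(np.array(d['rvec'],float))[0]
    o=-R.T@np.array(d['tvec']).reshape(3); r=R.T@np.array([n[0],n[1],1])
    return o+r*(z-o[2])/r[2]
def proj(d,P):
    return cv2.projectPoints(np.array(P,float).reshape(-1,1,3),np.array(d['rvec'],float),np.array(d['tvec'],float),np.array(d['camera_matrix']),np.array([d['k1'],0,0,0.]))[0].reshape(-1,2)
E
python3 - <<'E'
from h import *
s=robot.sense();print(s)
import pickle
for n in('side','top'):
    d=grab(n,n+'0.png');pickle.dump(d,open(n+'0.pkl','wb'))
    R=cv2.Rodrigues(np.array(d['rvec'],float))[0];print(n,-R.T@np.array(d['tvec']).reshape(3),R[2],d['camera_matrix'],d['k1'])
a=cv2.imread('pics/side0.png');b=cv2.imread('pics/top0.png')
E
```

```text
pics
{'t': 0.0, 'joint_positions': array([ 6.88506352e+01,  1.66908920e+01, -8.83115911e+00,  6.45560032e+01,
       -2.50214809e-04,  8.20174190e+01]), 'qd': array([ 0.01181603, -0.04346927, -0.04225436, -0.00924163, -0.00457195,
        0.00630021]), 'joint_efforts': array([-1.96808410e-04, -5.37151659e+01,  3.31366789e+01,  1.61305169e-02,
       -1.90368451e-04, -1.39080026e-05]), 'tool_pos': array([0.1194325 , 0.51077114, 0.23071393]), 'eef_rot': array([[-4.87447455e-04,  2.27786085e-01,  9.73711077e-01],
       [-1.27212007e-03,  9.73710264e-01, -2.27786532e-01],
       [-9.99999072e-01, -1.34971136e-03, -1.84861340e-04]]), 'ft_force': array([-0.50386528,  0.75683118,  0.23388942]), 'wrist_torque': array([ 0.07363507,  0.0101522 , -0.0501337 ]), 'width': 1.0046771423844667}
side [-0.01393488  0.9467314   0.74338449] [ 0.39245069 -0.7557116  -0.52429232] [[538.72659006   0.         276.50758011]
 [  0.         538.72659006 214.43663516]
 [  0.           0.           1.        ]] 0.07533386734163362
top [ 0.31676672 -0.01161024  1.5245115 ] [ 0.10779411  0.00241978 -0.99417029] [[527.53023531   0.         277.54227587]
 [  0.         527.53023531 211.21464272]
 [  0.           0.           1.        ]] 0.014591452285468931
```

View pics/side0.png

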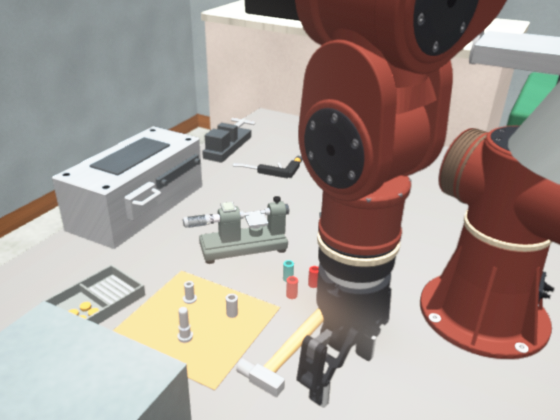

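View pics/top0.png

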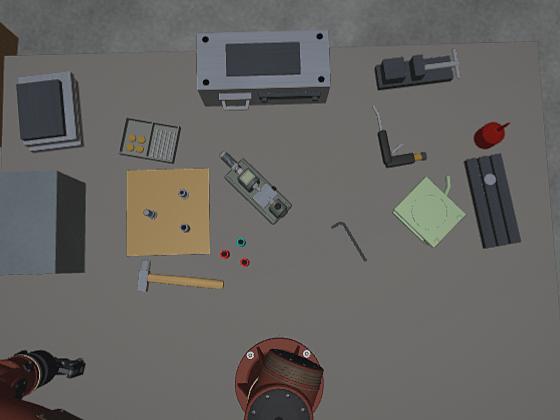

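Candidates in the side view: (232,305) is a plain grey tube, (189,292) looks flanged, and (184,322) is the stepped pillar. The red ones at (292,288) and (314,277) and the turquoise one at (288,270) are look-alikes. In the top view the same three on the mat are at (185,228), (183,194) and (149,213). I choose the plain grey tube and check it in a close crop.

Run:
```python
from h import *
import pickle
s=pickle.load(open('side0.pkl','rb'));t=pickle.load(open('top0.pkl','rb'))
a=s['image'][190:350,160:330,::-1];b=t['image'][140:280,130:300,::-1]
a=cv2.resize(a,(400,376),interpolation=3);b=cv2.resize(b,(400,330),interpolation=3)
o=np.zeros((376,800,3),np.uint8);o[:,:400]=a;o[:330,400:]=b
cv2.imwrite('pics/crop1.png',o)
W=cloud(t)
def show(x0,x1,y0,y1,zmin,zmax):
    P=W[y0:y1,x0:x1].reshape(-1,3);m=(P[:,2]>zmin)&(P[:,2]<zmax);P=P[m];return P
P=show(170,200,215,240,.035,.06);print('bush top',len(P),P.mean(0),P.min(0),P.max(0))
P=show(170,200,215,240,-.01,.01);print('mat',P[:,2].mean() if len(P) else 0)
P=W[140:230,210:300].reshape(-1,3)
print(np.histogram(P[:,2],np.arange(0,.15,.006)))
for zl,zh in((.02,.042),(.078,.088),(.1,.112),(.112,.12),(.12,.128)):
    Q=P[(P[:,2]>zl)&(P[:,2]<zh)]
    if len(Q)>4: r=cv2.minAreaRect((Q[:,:2]*1000).astype(np.float32));print(zl,len(Q),Q.mean(0),r)
W=cloud(s)
P=W[285:325,215:250].reshape(-1,3);Q=P[(P[:,2]>.012)&(P[:,2]<.055)];print('side bush',len(Q),Q.mean(0),Q.min(0),Q.max(0))
```

```text
bush top 42 [0.4380741  0.25738781 0.0455066 ] [0.4279709  0.24741734 0.03693223] [0.44847835 0.26720962 0.05242853]
mat 0.003161063913360118
(array([2850,  303,    9,   17,  132,  327,  338,   96,   22,    6,    5,
          5,   24,  198,  119,   29,  133,  245,  164,   82,  104,   56,
          7,    1]), array([0.   , 0.006, 0.012, 0.018, 0.024, 0.03 , 0.036, 0.042, 0.048,
       0.054, 0.06 , 0.066, 0.072, 0.078, 0.084, 0.09 , 0.096, 0.102,
       0.108, 0.114, 0.12 , 0.126, 0.132, 0.138, 0.144]))
0.02 809 [0.53863491 0.05554912 0.03453585] ((538.7071533203125, 47.68206024169922), (199.93614196777344, 80.3747787475586), 44.36356735229492)
0.078 299 [0.51805213 0.02810246 0.08294755] ((522.8060302734375, 31.82635498046875), (147.96791076660156, 55.11309051513672), 43.79294967651367)
0.1 413 [0.55403611 0.06427319 0.10601353] ((548.4630126953125, 57.853214263916016), (243.4358673095703, 42.751686096191406), 43.32179641723633)
0.112 128 [0.5269835  0.03832514 0.11538904] ((550.9324951171875, 60.09294509887695), (227.72454833984375, 36.033653259277344), 44.25034713745117)
0.12 130 [0.55836554 0.06685381 0.12408408] ((525.2244262695312, 36.02767562866211), (139.89013671875, 34.74993133544922), 42.88072967529297)
side bush 230 [0.43641373 0.26332063 0.03297398] [0.42607526 0.24745006 0.0120174 ] [0.45086886 0.27323677 0.04863897]
```

View pics/crop1.png

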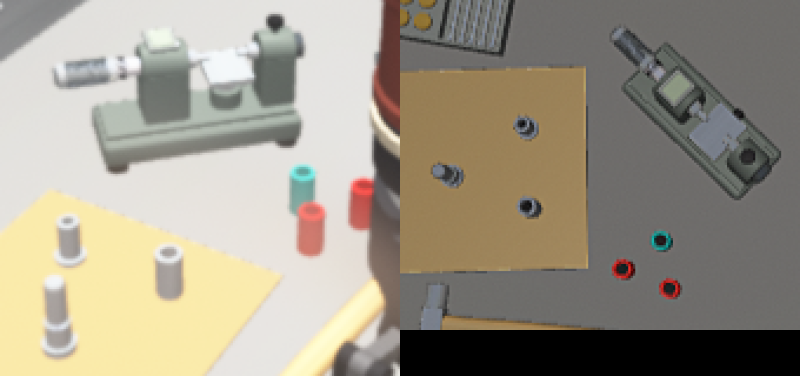

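The crop confirms it. The plain tube is at side (232,305) / top (185,228), with no flange. The flanged bush, the pillar and the red and turquoise tubes are clearly different. The thimble is on the far-left end of the micrometer. Next I refine the micrometer pose.

Run:
```python
from h import *
import pickle
s=pickle.load(open('side0.pkl','rb'));t=pickle.load(open('top0.pkl','rb'))
A=np.radians(44.1)
Y=np.array([-np.cos(A),-np.sin(A)]);X=np.array([Y[1],-Y[0]]);O=np.array([.5387,.0477])
for n,d in(('top',t),('side',s)):
    W=cloud(d).reshape(-1,3);q=np.stack([(W[:,:2]-O)@X,(W[:,:2]-O)@Y,W[:,2]],1)*1000
    q=q[(abs(q[:,0])<60)&(abs(q[:,1])<170)]
    def st(nm,m):
        k=q[m]
        if len(k)<5: print(n,nm,len(k));return
        c=np.polyfit(k[:,1],k[:,0],1) if np.ptp(k[:,1])>30 else (0,0)
        print(n,nm,len(k),'x',np.percentile(k[:,0],[1,50,99]).round(1),'y',np.percentile(k[:,1],[1,50,99]).round(1),'z',np.median(k[:,2]).round(1),'slope',np.degrees(c[0]).round(2))
    x,y,z=q.T
    st('base',(z>30)&(z<42)); st('table',(z>79)&(z<87)&(abs(x)<40)&(y>-20)&(y<70))
    st('head',(z>111)&(z<130)&(y<0)&(y>-70)); st('tail',(z>110)&(z<119)&(y>45)); st('knob',(z>124)&(y>45))
    st('thimble',(z>96)&(z<112)&(y<-65)); st('spindle',(z>93)&(z<104)&(y>-8)&(y<58))
    st('thim side',(z>84)&(z<112)&(y<-75)); 
    k=q[(z>93)&(z<104)&(y>-8)&(y<58)];print(np.round(k[np.argsort(k[:,1])][:,:],0).tolist()[:60])
P=lambda x,y,z:list(O+X*x/1000+Y*y/1000)+[z/1000]
out=[]
for d,(u,v,w,h) in((s,(180,190,115,80)),(t,(212,143,90,85))):
    im=d['image'][v:v+h,u:u+w,::-1].copy();f=400/w;im=cv2.resize(im,None,fx=f,fy=f,interpolation=3)
    for L in([(40,100,39),(40,-100,39),(-40,-100,39),(-40,100,39),(40,100,39)],[(22,-10,117),(22,-56,117),(-22,-56,117),(-22,-10,117),(22,-10,117)],[(20,62,115),(20,98,115),(-20,98,115),(-20,62,115),(20,62,115)],[(0,-10,95),(0,62,95)]):
        p=((proj(d,[P(*c) for c in L])-[u,v]+.5)*f).astype(np.int32);cv2.polylines(im,[p],0,(0,0,255),1)
    for yy in range(-5,60,5):
        p=((proj(d,[P(0,yy,95)])-[u,v]+.5)*f)[0].astype(int);cv2.circle(im,tuple(p.tolist()),2,(255,0,0) if yy%10 else (0,255,0),-1)
    out.append(im)
H=max(o.shape[0] for o in out);o=np.zeros((H,800,3),np.uint8);o[:out[0].shape[0],:400]=out[0][:,:400];o[:out[1].shape[0],400:]=out[1][:,:400]
cv2.imwrite('pics/mic1.png',o)
print('bush t-line');W=cloud(t)[215:242,170:200].reshape(-1,3);k=W[(W[:,2]>.04)&(W[:,2]<.053)];print(len(k),cv2.minEnclosingCircle((k[:,:2]*1000).astype(np.float32)))
```

```text
top base 665 x [-38.2  21.   39.1] y [-98.4 -10.5  96.8] z 36.1 slope 1.26
top table 259 x [-27.8  -0.3  27.1] y [ 0.3 29.8 51.5] z 83.0 slope -2.74
top head 206 x [-17.4   0.8  18. ] y [-55.4 -31.7 -10.9] z 122.3 slope -0.77
top tail 81 x [-13.3   2.7  14.5] y [62.  84.8 99.4] z 112.8 slope 2.77
top knob 34 x [-7.6  0.1  7.6] y [71.9 80.  88. ] z 130.2 slope 0.0
top thimble 214 x [-10.7   1.7  12.9] y [-134.3 -101.   -66.7] z 105.4 slope 0.27
top spindle 44 x [-7.2  0.9  8.1] y [-7.   8.2 57.2] z 99.7 slope 0.51
top thim side 194 x [-11.    1.8  12.9] y [-135.1 -105.2  -76. ] z 105.5 slope -0.08
[[-5.0, -7.0, 100.0], [-1.0, -7.0, 102.0], [6.0, -7.0, 103.0], [8.0, -5.0, 98.0], [-7.0, -5.0, 100.0], [-3.0, -5.0, 102.0], [5.0, -5.0, 103.0], [2.0, -3.0, 101.0], [-5.0, -3.0, 101.0], [8.0, -2.0, 98.0], [1.0, -1.0, 101.0], [5.0, -1.0, 103.0], [-7.0, -1.0, 103.0], [6.0, 0.0, 97.0], [2.0, 1.0, 100.0], [-4.0, 2.0, 97.0], [1.0, 3.0, 100.0], [2.0, 4.0, 96.0], [-1.0, 4.0, 99.0], [-3.0, 6.0, 99.0], [1.0, 7.0, 104.0], [2.0, 8.0, 97.0], [-1.0, 8.0, 100.0], [-3.0, 10.0, 97.0], [1.0, 11.0, 101.0], [3.
[... 1513 characters left out ...]
6.0], [8.0, 9.0, 95.0], [6.0, 9.0, 97.0], [5.0, 10.0, 98.0], [-0.0, 11.0, 98.0], [-3.0, 40.0, 94.0], [6.0, 40.0, 94.0], [-0.0, 42.0, 93.0], [-2.0, 42.0, 95.0], [3.0, 43.0, 98.0], [7.0, 45.0, 94.0], [2.0, 46.0, 94.0], [1.0, 46.0, 96.0], [6.0, 47.0, 94.0], [4.0, 48.0, 97.0], [2.0, 48.0, 94.0], [-0.0, 49.0, 98.0], [6.0, 50.0, 93.0], [3.0, 51.0, 96.0], [-8.0, 51.0, 96.0], [1.0, 51.0, 98.0], [-0.0, 51.0, 100.0], [9.0, 51.0, 97.0], [8.0, 52.0, 94.0], [5.0, 52.0, 98.0], [4.0, 53.0, 100.0], [3.0, 53.0, 102.0], [8.0, 54.0, 96.0], [-3.0, 55.0, 101.0], [5.0, 55.0, 97.0], [1.0, 56.0, 98.0], [9.0, 56.0, 99.0], [9.0, 56.0, 102.0]]
bush t-line
37 ((438.13861083984375, 257.780517578125), 11.608294486999512)
```

View pics/mic1.png

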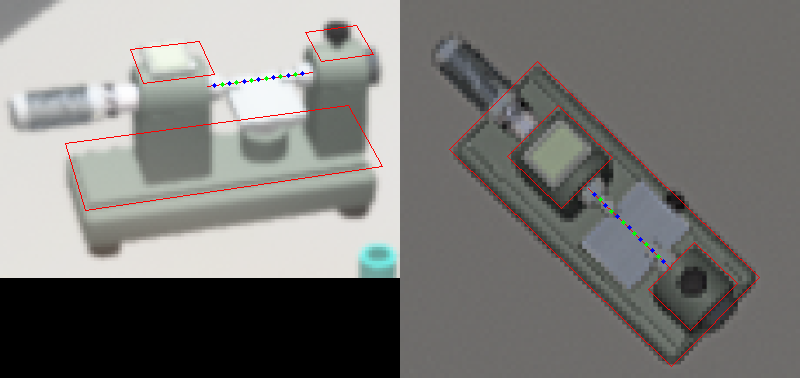

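The top-view fit matches the outlines to about 1 mm, with the gap centre near micrometer y ≈ 27 and the spindle at 12.5 and anvil at 42. The side view is shifted by about 2 mm. Now I move above the bush.

```bash
python3 -m jog '{"hand":[0,0,0,0,0,0,0,0,0,0,0,0],"linear":[[0,-0.0158,0.0335],[0,-0.0158,0.0335],[0,-0.0158,0.0335],[0,-0.0158,0.0335],[0,-0.0158,0.0335],[0,-0.0158,0.0335],[0,-0.0158,0.0335],[0,-0.0158,0.0335],[0,-0.0158,0.0335],[0,-0.0158,0.0335],[0,-0.0158,0.0335],[0,0,0]],"rotation":[[0,0,0],[0,0,0],[0,0,0],[0,0,0],[0,0,0],[0,0,0],[0,0,0],[0,0,0],[0,0,0],[0,0,0],[0,0,0],[0,0,0]]}'
```

```text
t: 1.1
tool_pos: [0.4432, 0.2544, 0.2309]
eef_rot: [[0.002, 0.232, 0.973], [-0.001, 0.973, -0.232], [-1.0, -0.001, 0.002]]
ft_force: [-0.5, 0.5, -0.7]
width: 1.002
```

```bash
python3 -m jog '{"hand":[0,0,0,0,0,0,0,0,0],"linear":[[0.03,0,0],[0.03,0,0],[0.03,0,0],[0.03,0,0],[0.02,0,0],[0.01,0,0],[0,0,0],[0,0,0],[0,0,0]],"rotation":[[0,0,0],[0,0,0],[0,0,0],[0,0,0],[0,0,0],[0,0,0],[0,0,0],[0,0,0],[0,0,0]]}'
python3 - <<'E'
from h import *
d=grab('top','pre.png');grab('side','pres.png')
a=d['image'][170:270,130:260,::-1];b=cv2.imread('pics/pres.png')[200:340,150:332]
o=np.hstack([cv2.resize(a,(400,308),interpolation=3),cv2.resize(b,(400,308),interpolation=3)]);cv2.imwrite('pics/pre2.png',o)
print(robot.sense()['tool_pos'])
E
```

```text
t: 1.85
tool_pos: [0.4397, 0.2585, 0.0826]
eef_rot: [[0.002, 0.228, 0.974], [0.001, 0.974, -0.228], [-1.0, 0.001, 0.002]]
ft_force: [-0.6, 0.4, 0.7]
width: 0.999
[0.43980687 0.25848178 0.08265492]
```

View pics/pre2.png

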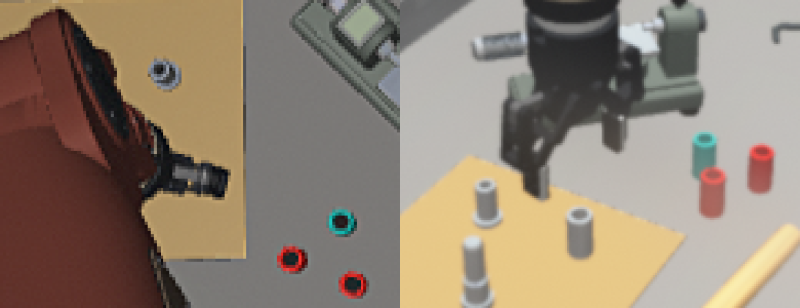

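The fingers straddle the bush from above and the neighbours are clear. I correct 1.5 mm, descend and close.

```bash
python3 -m jog '{"hand":[0,0,0,0,0,0,1,1,1,1,1,1],"linear":[[0.02,-0.0014,-0.0015],[0.02,0,0],[0.016,0,0],[0.01,0,0],[0,0,0],[0,0,0],[0,0,0],[0,0,0],[0,0,0],[0,0,0],[0,0,0],[0,0,0]],"rotation":[[0,0,0],[0,0,0],[0,0,0],[0,0,0],[0,0,0],[0,0,0],[0,0,0],[0,0,0],[0,0,0],[0,0,0],[0,0,0],[0,0,0]]}'; python3 -m jog '{"hand":[1,1,1,1],"linear":[[0,0,0],[0,0,0],[0,0,0],[0,0,0]],"rotation":[[0,0,0],[0,0,0],[0,0,0],[0,0,0]]}'
```

```text
t: 2.95
tool_pos: [0.4373, 0.2571, 0.0158]
eef_rot: [[0.001, 0.228, 0.974], [0.0, 0.974, -0.228], [-1.0, 0.0, 0.001]]
ft_force: [-0.4, -0.9, 5.5]
width: 0.269
t: 3.28
tool_pos: [0.4373, 0.2571, 0.0158]
eef_rot: [[0.001, 0.228, 0.974], [0.0, 0.974, -0.228], [-1.0, 0.0, 0.001]]
ft_force: [-0.3, -0.6, 6.3]
width: 0.266
```

Gripped, width ≈ 22.6 mm. I lift and yaw so the jaws lie along the micrometer's x, then move over the gap.

```bash
python3 -m jog '{"hand":[1,1,1,1,1,1,1,1,1,1],"linear":[[-0.01,0,0],[-0.02,0,0],[-0.02,0,0],[-0.02,0,0],[-0.02,0,0],[-0.02,0,0],[-0.02,0,0],[-0.02,0,0],[-0.02,0,0],[-0.01,0,0]],"rotation":[[0,0,0],[-0.1111,0,0],[-0.1111,0,0],[-0.1111,0,0],[-0.1111,0,0],[-0.1111,0,0],[-0.1111,0,0],[-0.1111,0,0],[-0.1111,0,0],[-0.1111,0,0]]}'; python3 -m jog '{"hand":[1,1,1,1,1,1,1,1,1,1,1,1],"linear":[[0,-0.015,-0.007],[0,-0.0225,-0.0102],[0,-0.0225,-0.0102],[0,-0.0225,-0.0102],[0,-0.0225,-0.0102],[0,-0.0225,-0.0102],[0,-0.0225,-0.0102],[0,-0.0225,-0.0102],[0,-0.0225,-0.0102],[0,-0.0225,-0.0102],[0,0,0],[0,0,0]],"rotation":[[0,0,0],[0,0,0],[0,0,0],[0,0,0],[0,0,0],[0,0,0],[0,0,0],[0,0,0],[0,0,0],[0,0,0],[0,0,0],[0,0,0]]}'; python3 -c "
from h import *;print(robot.sense()['tool_pos'],robot.sense()['joint_positions'])"
```

```text
t: 4.12
tool_pos: [0.4377, 0.2573, 0.1983]
eef_rot: [[0.003, -0.7, 0.714], [0.001, 0.714, 0.7], [-1.0, -0.001, 0.003]]
ft_force: [0.3, -0.2, -0.5]
width: 0.261
t: 5.12
tool_pos: [0.5175, 0.0312, 0.1957]
eef_rot: [[-0.0, -0.695, 0.719], [0.0, 0.719, 0.695], [-1.0, 0.0, -0.0]]
ft_force: [-0.9, -0.0, -1.5]
width: 0.264
[0.51752932 0.03116835 0.19566042] [-4.63934704e+00  1.72819926e+01 -1.34579218e+01  5.92671223e+01
  4.55885507e-03 -4.86357963e+01]
```

```bash
python3 -m jog '{"hand":[1,1,1,1,1,1,1,1],"linear":[[0.01,-0.0029,-0.0004],[0.02,0,0],[0.02,0,0],[0.012,0,0],[0.008,0,0],[0,0,0],[0,0,0],[0,0,0]],"rotation":[[0,0,0],[0,0,0],[0,0,0],[0,0,0],[0,0,0],[0,0,0],[0,0,0],[0,0,0]]}'
python3 - <<'E'
from h import *
import pickle
s=grab('side');t=grab('top');pickle.dump((s,t),open('over.pkl','wb'))
a=s['image'][170:270,180:310,::-1];b=t['image'][140:240,200:330,::-1]
a=cv2.resize(a,(400,308),interpolation=3)
o=np.hstack([a,cv2.resize(b,(400,308),interpolation=3)]);cv2.imwrite('pics/over.png',o)
print(robot.sense()['tool_pos'])
E
```

```text
t: 5.78
tool_pos: [0.5197, 0.03, 0.126]
eef_rot: [[0.001, -0.697, 0.717], [-0.0, 0.717, 0.697], [-1.0, -0.001, 0.001]]
ft_force: [0.8, 0.1, -1.3]
width: 0.261
[0.51988932 0.02984029 0.12617311]
```

View pics/over.png

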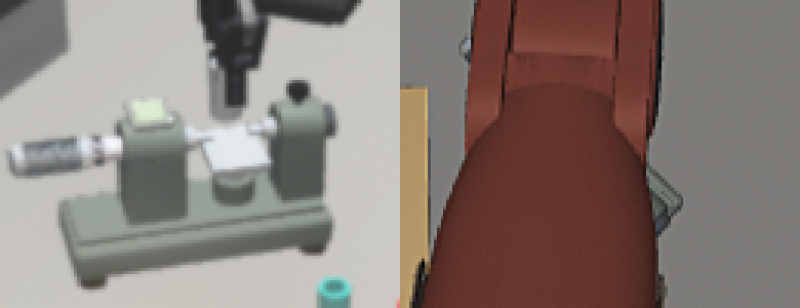

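Run:
```python
from h import *
import pickle
from scipy.optimize import least_squares
s,t=pickle.load(open('over.pkl','rb'));s0=pickle.load(open('side0.pkl','rb'))
A=np.radians(44.1);Y=np.array([-np.cos(A),-np.sin(A)]);X=np.array([Y[1],-Y[0]]);O=np.array([.5387,.0477])
def q(d):
    W=cloud(d);return np.concatenate([((W[...,:2]-O)@X)[...,None],((W[...,:2]-O)@Y)[...,None],W[...,2:]],-1)*1000
T=(np.array([.5198,.0299])-O);print('TCP mic',T@X*1000,T@Y*1000)
Q=q(s);g=s['image'].mean(-1)
m=(Q[...,2]>104)&(Q[...,2]<150)&(abs(Q[...,0])<30)&(Q[...,1]>5)&(Q[...,1]<50)
v,u=np.nonzero(m);print('px',u.min(),u.max(),v.min(),v.max())
for r in range(188,214):
    k=m[r]; 
    if k.any():
        c=np.nonzero(k)[0];print(r,[(int(j),int(g[r,j]),*Q[r,j].round(0).astype(int).tolist()) for j in c])
for nm,(d) in(('s0',q(s0)),('s',Q)):
    k=d[(d[...,2]>92)&(d[...,2]<102)&(abs(d[...,0])<7)&(d[...,1]>-6)&(d[...,1]<58)];print(nm,np.sort(k[:,1]).round(0).astype(int).tolist())
# predicted bush silhouette from robot pose
C=np.array([.5198,.0299]);cam=np.array([-.0139,.9467]);dr=(cam-C)/np.linalg.norm(cam-C);pe=np.array([-dr[1],dr[0]])
for z in(.113,.130):
    for sg in(-1,1):
        print(z,sg,proj(s,[list(C+sg*pe*.0113)+[z]]).round(1))
print(np.c_[g[205,240:265],g[200,240:265]].astype(int).T.tolist())
```

```text
TCP mic 0.3701037554099236 25.959834807067406
px 248 260 193 209
193 [(248, 128, 3, 11, 150)]
194 [(248, 130, 6, 10, 149), (249, 116, 7, 12, 149), (250, 114, 9, 14, 150)]
195 [(248, 132, 6, 10, 146), (249, 117, 2, 13, 144), (250, 115, 11, 13, 149)]
196 [(248, 131, 3, 11, 142), (249, 119, 5, 12, 143), (250, 119, 10, 14, 146), (251, 131, 16, 14, 149), (252, 125, 18, 16, 150), (260, 141, 18, 35, 147)]
197 [(248, 133, 2, 11, 139), (249, 122, 4, 13, 140), (250, 126, 9, 14, 143), (251, 134, 21, 13, 149), (252, 125, 17, 17, 146), (257, 48, 24, 26, 149), (259, 77, 24, 31, 148), (260, 142, 20, 34, 146)]
198 [(248, 137, 3, 11, 137), (249, 123, 8, 12, 140), (250, 128, 10, 14, 140), (251, 134, 20, 14, 146), (252, 126, 19, 16, 145), (253, 79, 25, 17, 149), (254, 49, 27, 19, 150), (255, 47, 26, 21, 148), (256, 50, 24, 24, 147), (257, 48, 25, 26, 147), (258, 48, 26, 28, 148), (259, 77, 25, 30, 147), (260, 142, 18, 35, 142)]
199 [(248, 138, 2, 11, 134), (249, 123, 5, 13, 135), (250, 129, 10, 14, 138), (251, 133, 19, 14, 143), (252, 125, 21, 16, 144), (253, 76, 21, 18, 144), (254, 48, 29, 18, 148), (
[... 2906 characters left out ...]
, -2, -2, -2, 0, 1, 1, 1, 3, 3, 5, 6, 6, 7, 7, 8, 9, 10, 11, 40, 40, 42, 42, 43, 45, 45, 46, 46, 47, 48, 48, 49, 50, 51, 51, 51, 51, 52, 53, 53, 55, 55, 56, 57, 57, 58]
s [-6, -4, -4, -2, -2, -2, -2, -2, 0, 1, 1, 3, 4, 4, 5, 6, 6, 8, 9, 10, 10, 11, 40, 41, 41, 42, 43, 43, 45, 46, 46, 48, 49, 49, 50, 50, 51, 51, 51, 52, 54, 55, 55, 55, 56, 56, 58, 58, 58]
0.113 -1 [[249.4 205.7]]
0.113 1 [[259.3 205.7]]
0.13 -1 [[249.4 199.3]]
0.13 1 [[259.3 199.3]]
[[195, 195, 195, 195, 196, 196, 195, 184, 147, 128, 132, 135, 133, 123, 124, 124, 122, 125, 137, 164, 185, 194, 196, 197, 196], [195, 195, 196, 195, 196, 195, 196, 183, 138, 124, 128, 135, 125, 74, 47, 48, 51, 47, 50, 80, 143, 186, 195, 196, 196]]
```

The side-view silhouette centre is 1.1 px left of the prediction, so the side camera is biased by about −2.3 mm, which agrees with the top view. The bush needs about +1.6 mm along micrometer y to be centred. I shift and descend.

```bash
python3 -m jog '{"hand":[1,1,1,1,1,1,1,1],"linear":[[0,-0.0004,-0.0016],[0,0,0],[0.006,0,0],[0.008,0,0],[0.008,0,0],[0.005,0,0],[0,0,0],[0,0,0]],"rotation":[[0,0,0],[0,0,0],[0,0,0],[0,0,0],[0,0,0],[0,0,0],[0,0,0],[0,0,0]]}'
python3 - <<'E'
from h import *
d=grab('side');cv2.imwrite('pics/low.png',cv2.resize(d['image'][190:250,220:300,::-1],(640,480),interpolation=3))
E
```

```text
t: 6.55
tool_pos: [0.5179, 0.0284, 0.0977]
eef_rot: [[-0.001, -0.696, 0.718], [0.0, 0.718, 0.696], [-1.0, 0.001, -0.001]]
ft_force: [-0.0, -0.0, -0.9]
width: 0.263
```

View pics/low.png

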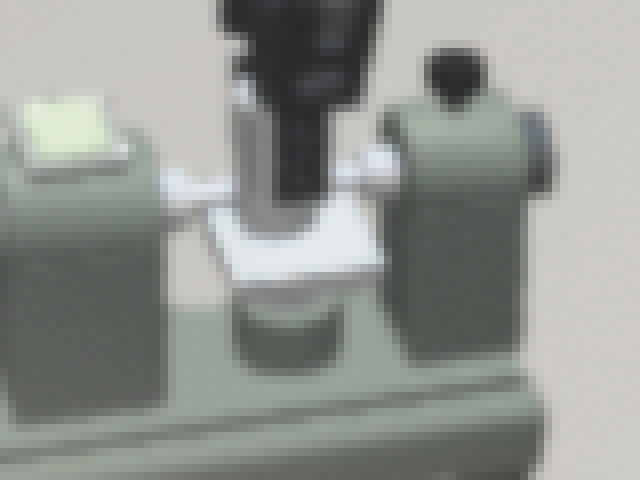

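The bush sits between the spindle (ends near x≈235) and the anvil (from x≈335) without contact. I lower the last 2 mm.

```bash
python3 -m jog '{"hand":[1,1,1,1],"linear":[[0.001,0,0],[0.0006,0,0],[0,0,0],[0,0,0]],"rotation":[[0,0,0],[0,0,0],[0,0,0],[0,0,0]]}'
```

```text
t: 6.93
tool_pos: [0.5185, 0.0283, 0.0968]
eef_rot: [[0.0, -0.696, 0.718], [-0.0, 0.718, 0.696], [-1.0, -0.0, 0.0]]
ft_force: [0.6, -0.9, -1.4]
width: 0.264
```

```bash
python3 -m jog '{"hand":[1,1,1,1],"linear":[[0.0006,0,0],[0.0005,0,0],[0,0,0],[0,0,0]],"rotation":[[0,0,0],[0,0,0],[0,0,0],[0,0,0]]}'
```

```text
t: 7.27
tool_pos: [0.5185, 0.0283, 0.0959]
eef_rot: [[0.0, -0.696, 0.718], [-0.0, 0.718, 0.696], [-1.0, -0.0, 0.0]]
ft_force: [-1.3, -0.2, 3.0]
width: 0.263
```

Contact. I release gently with a partial opening, then rise.

```bash
python3 -m jog '{"hand":[0.7,0.68,0.65,0.6,0.5,0.5,0.5,0.5],"linear":[[0,0,0],[0,0,0],[0,0,0],[0,0,0],[0,0,0],[0,0,0],[0,0,0],[0,0,0]],"rotation":[[0,0,0],[0,0,0],[0,0,0],[0,0,0],[0,0,0],[0,0,0],[0,0,0],[0,0,0]]}';python3 -m jog '{"hand":[0.5,0.5,0.5,0.5,0.5,0.5,0.5,0.5],"linear":[[-0.005,0,0],[-0.01,0,0],[-0.02,0,0],[-0.02,0,0],[-0.02,0,0],[-0.02,0,0],[0,0,0],[0,0,0]],"rotation":[[0,0,0],[0,0,0],[0,0,0],[0,0,0],[0,0,0],[0,0,0],[0,0,0],[0,0,0]]}'
python3 - <<'E'
from h import *
d=grab('side');cv2.imwrite('pics/placed.png',cv2.resize(d['image'][180:260,175:305,::-1],(780,480),interpolation=3))
E
```

```text
t: 7.93
tool_pos: [0.5184, 0.0283, 0.0956]
eef_rot: [[-0.0, -0.696, 0.718], [-0.0, 0.718, 0.696], [-1.0, 0.0, -0.0]]
ft_force: [0.4, -0.7, -0.6]
width: 0.499
t: 8.6
tool_pos: [0.5193, 0.0282, 0.1923]
eef_rot: [[0.003, -0.696, 0.718], [-0.0, 0.718, 0.696], [-1.0, -0.002, 0.002]]
ft_force: [0.4, 0.4, -0.4]
width: 0.501
```

View pics/placed.png

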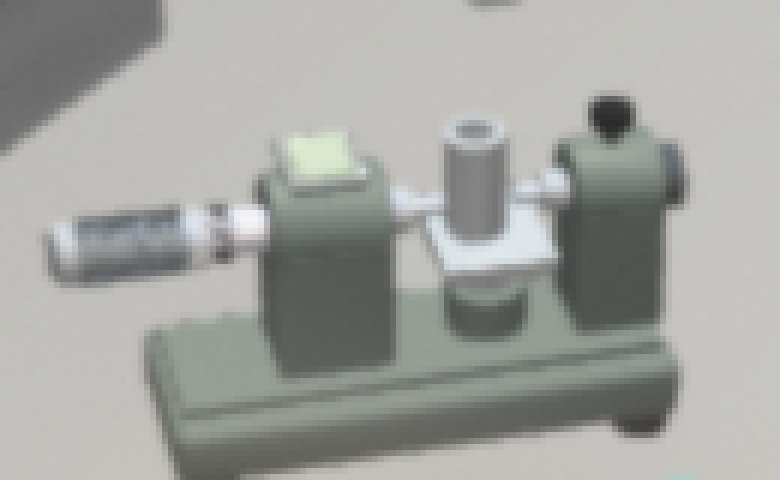

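The bush stands upright between spindle and anvil. Now I close the fingers and go above the thimble's −x side.

```bash
python3 -m jog '{"hand":[1,1,1,1,1,1,1,1,1,1,1,1],"linear":[[0,-0.0075,0.02],[0,0,0.03],[0,0,0.03],[0,0,0.03],[0,0,0.0246],[0,0,0],[0.02,0,0],[0.02,0,0],[0.02,0,0],[0.012,0,0],[0,0,0],[0,0,0]],"rotation":[[0,0,0],[0,0,0],[0,0,0],[0,0,0],[0,0,0],[0,0,0],[0,0,0],[0,0,0],[0,0,0],[0,0,0],[0,0,0],[0,0,0]]}'; python3 -m jog '{"hand":[1,1],"linear":[[0,0,0],[0,0,0]],"rotation":[[0,0,0],[0,0,0]]}'
python3 - <<'E'
from h import *
print(robot.sense()['tool_pos'])
d=grab('side');cv2.imwrite('pics/thim.png',cv2.resize(d['image'][170:250,155:285,::-1],(780,480),interpolation=3))
E
```

```text
t: 9.65
tool_pos: [0.6191, 0.1163, 0.1177]
eef_rot: [[-0.003, -0.696, 0.718], [-0.0, 0.718, 0.696], [-1.0, 0.002, -0.002]]
ft_force: [-0.2, 0.6, 0.4]
width: -0.003
t: 9.82
tool_pos: [0.6208, 0.1166, 0.1197]
eef_rot: [[0.002, -0.696, 0.718], [0.0, 0.718, 0.696], [-1.0, -0.001, 0.001]]
ft_force: [0.1, 0.9, 1.3]
width: -0.004
[0.62079492 0.11659101 0.11967341]
```

View pics/thim.png

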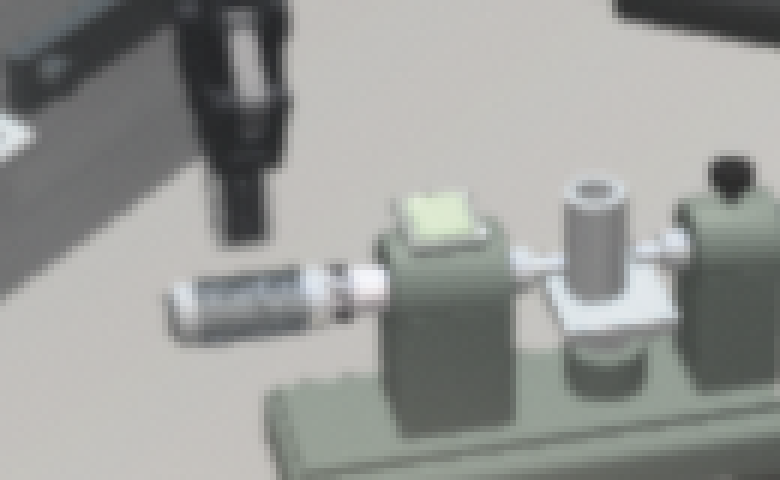

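The fingertip (220–268, 240) is over the knurled part. I press down stepwise.

```bash
python3 -m jog '{"hand":[1,1,1,1],"linear":[[0.008,0,0],[0.0035,0,0],[0,0,0],[0,0,0]],"rotation":[[0,0,0],[0,0,0],[0,0,0],[0,0,0]]}'; python3 -m jog '{"hand":[1,1,1],"linear":[[0.0015,0,0],[0,0,0],[0,0,0]],"rotation":[[0,0,0],[0,0,0],[0,0,0]]}'
```

```text
t: 10.2
tool_pos: [0.6203, 0.1167, 0.107]
eef_rot: [[0.0, -0.696, 0.718], [0.0, 0.718, 0.696], [-1.0, -0.0, 0.0]]
ft_force: [1.6, 0.1, 0.7]
width: -0.002
t: 10.45
tool_pos: [0.6206, 0.1167, 0.1064]
eef_rot: [[0.001, -0.696, 0.718], [0.0, 0.718, 0.696], [-1.0, -0.001, 0.001]]
ft_force: [-1.4, 0.2, 9.1]
width: -0.003
```

```bash
python3 -m jog '{"hand":[1,1,1],"linear":[[0.001,0,0],[0,0,0],[0,0,0]],"rotation":[[0,0,0],[0,0,0],[0,0,0]]}'
```

```text
t: 10.7
tool_pos: [0.6209, 0.1166, 0.1061]
eef_rot: [[0.002, -0.696, 0.718], [-0.0, 0.718, 0.696], [-1.0, -0.001, 0.001]]
ft_force: [-3.0, -0.9, 14.3]
width: -0.002
```

Contact at about 0.107 with about 13 N. I roll towards micrometer +x (tool +y).

```bash
python3 -m jog '{"hand":[1,1,1,1],"linear":[[-0.0003,0.001,0],[0,0.002,0],[0,0.002,0],[0,0.002,0]],"rotation":[[0,0,0],[0,0,0],[0,0,0],[0,0,0]]}'; python3 -m jog '{"hand":[1,1,1,1],"linear":[[0,0.002,0],[0,0.002,0],[0,0.002,0],[0,0.002,0]],"rotation":[[0,0,0],[0,0,0],[0,0,0],[0,0,0]]}'
```

```text
t: 11.03
tool_pos: [0.6167, 0.1208, 0.1064]
eef_rot: [[0.003, -0.696, 0.718], [-0.002, 0.718, 0.696], [-1.0, -0.003, 0.001]]
ft_force: [1.1, -5.3, 10.5]
width: -0.0
t: 11.37
tool_pos: [0.6111, 0.1266, 0.1063]
eef_rot: [[0.003, -0.696, 0.718], [-0.002, 0.718, 0.696], [-1.0, -0.003, 0.001]]
ft_force: [-0.4, -3.6, 9.9]
width: -0.001
```

```bash
cat > tip.py <<'E'
from h import *
# spindle-tip estimate: count of spindle-coloured pixels left of bush, and drum position
import sys
d=grab('side');W=cloud(d)
A=np.radians(44.1);Y=np.array([-np.cos(A),-np.sin(A)]);X=np.array([Y[1],-Y[0]]);O=np.array([.5387,.0477])
q=np.stack([(W[...,:2]-O)@X,(W[...,:2]-O)@Y,W[...,2]],-1)*1000
m=(q[...,2]>84)&(q[...,2]<112)&(abs(q[...,0])<18)&(q[...,1]<-60)&(q[...,1]>-160)
print('thimble end y',np.percentile(q[m][:,1],[.5,2,5]).round(1),m.sum())
np.save('im_%s.npy'%sys.argv[1],d['image'])
s=robot.sense();f=s['ft_force'];p=s['tool_pos'][:2]-O
print('F x,y,z mic',(f[:2]@X).round(2),(f[:2]@Y).round(2),f[2].round(2),'tcp mic',(p@X*1000).round(1),(p@Y*1000).round(1),s['t'])
E
python3 tip.py a
```

```text
thimble end y [-137.8 -136.6 -134.6] 329
F x,y,z mic -0.74 2.06 10.64 tcp mic 6.9 -106.9 11.4167
```

```bash
python3 -m jog '{"hand":[1,1,1,1,1,1,1,1],"linear":[[0,0.001,0],[-0.006,0,0],[0,-0.009,0],[0,-0.0085,0],[0,0,0],[0.0045,0,0],[0.0012,0,0],[0,0,0]],"rotation":[[0,0,0],[0,0,0],[0,0,0],[0,0,0],[0,0,0],[0,0,0],[0,0,0],[0,0,0]]}'
python3 - <<'E'
import numpy as np,cv2
a=cv2.resize(cv2.imread('pics/placed.png'),(130,80),interpolation=cv2.INTER_AREA).mean(-1)
b=np.load('im_a.npy').mean(-1)[180:260,175:305]
for r in range(31,39): print(r+180,a[r,60:78].astype(int),'|',b[r,60:78].astype(int))
g=lambda i:np.abs(cv2.phaseCorrelate(*[np.ascontiguousarray(v[40:80,25:118]).astype(np.float32) for v in i])[0])
print(cv2.phaseCorrelate(a[40:80,25:118].astype(np.float32),b[40:80,25:118].astype(np.float32)))
E
python3 tip.py b
```

```text
t: 12.08
tool_pos: [0.6223, 0.1151, 0.1059]
eef_rot: [[0.002, -0.696, 0.718], [-0.001, 0.718, 0.696], [-1.0, -0.002, 0.001]]
ft_force: [0.9, -3.2, 9.8]
width: 0.005
211 [134 149 155 155 165 199 212 211 201 194 189 192 195 185 139 122 127 128] | [135 151 156 157 166 202 215 213 203 195 191 195 198 193 164 132 126 130]
212 [149 152 153 150 163 207 224 223 212 204 195 203 210 200 146 124 127 129] | [151 155 154 152 164 209 225 225 214 207 198 204 213 210 183 140 128 130]
213 [150 150 149 147 156 195 219 223 220 224 222 222 222 208 151 125 128 128] | [152 151 150 149 158 196 221 225 222 225 224 224 225 219 194 146 129 130]
214 [142 142 141 141 148 176 205 213 213 212 208 203 199 184 143 125 128 129] | [144 144 143 142 149 179 206 215 215 214 210 205 201 192 172 139 129 130]
215 [134 134 132 133 136 155 182 190 185 170 162 168 173 161 132 124 127 129] | [135 135 133 134 137 155 183 192 188 172 163 167 166 166 151 130 127 131]
216 [125 124 124 124 124 134 153 159 157 145 147 190 209 198 146 124 128 129] | [127 127 127 125 126 135 153 160 157 143 148 185 196 201 171 135 128 131]
217 [118 116 115 116 113 114 125 132 146 154 153 199 222 213 160 129 129 128] | [118 119 117 116 115 115 126 134 145 148 154 200 221 219 189 143 128 131]
218 [108 108 107 107 106 108 126 142 162 173 158 179 218 219 186 147 133 129] | [110 110 108 107 107 110 127 143 162 173 160 185 221 226 210 162 135 133]
((-0.03134542050548106, -0.049637536509855806), 1.0035181013246377)
thimble end y [-137.9 -136.7 -134.2] 373
F x,y,z mic -1.55 0.33 9.05 tcp mic -9.7 -106.9 12.1333
```

Rolling works: the bush is already being nudged about 0.5 px and the base is unmoved. I do the second stroke, watching the force and the bush edges.

```bash
cat >> tip.py <<'E'
g=d['image'].mean(-1)
def edges(g):
    L=[];R=[]
    for r in range(203,210):
        row=g[r,238:275];bg=195;th=160
        k=np.nonzero(row<th)[0]
        if len(k)<6: continue
        a,b=k[0],k[-1]
        L.append(238+a-(th-row[a])/(row[a-1]-row[a]));R.append(238+b+(th-row[b])/(row[b+1]-row[b]))
    return np.median(L).round(2),np.median(R).round(2)
print('bush edges',edges(g)); print('prev',edges(np.load('im_a.npy').mean(-1)))
E
python3 -m jog '{"hand":[1,1,1,1,1],"linear":[[0.0002,0.001,0],[0,0.002,0],[0,0.002,0],[0,0.002,0],[0,0.001,0]],"rotation":[[0,0,0],[0,0,0],[0,0,0],[0,0,0],[0,0,0]]}'; python3 tip.py c; python3 -m jog '{"hand":[1,1,1,1,1],"linear":[[0,0.001,0],[0,0.002,0],[0,0.002,0],[0,0.002,0],[0,0.001,0]],"rotation":[[0,0,0],[0,0,0],[0,0,0],[0,0,0],[0,0,0]]}'; python3 tip.py d
```

```text
t: 12.55
tool_pos: [0.617, 0.1206, 0.1063]
eef_rot: [[0.003, -0.696, 0.718], [-0.001, 0.718, 0.696], [-1.0, -0.003, 0.001]]
ft_force: [0.3, -4.8, 13.3]
width: 0.001
thimble end y [-137.9 -136.6 -134.8] 353
F x,y,z mic -3.14 2.91 12.48 tcp mic -2.0 -106.9 12.6
t: 13.02
tool_pos: [0.6112, 0.1265, 0.1062]
eef_rot: [[0.003, -0.696, 0.718], [-0.001, 0.718, 0.696], [-1.0, -0.003, 0.001]]
ft_force: [-0.0, -3.9, 11.5]
width: 0.001
thimble end y [-138.1 -136.6 -134.7] 328
F x,y,z mic -1.06 1.48 12.77 tcp mic 6.4 -106.9 13.0667Traceback (most recent call last):
  File "tip.py", line 22, in <module>
    print('bush edges',edges(g)); print('prev',edges(np.load('im_a.npy').mean(-1)))
                       ~~~~~^^^
  File "tip.py", line 20, in edges
    L.append(238+a-(th-row[a])/(row[a-1]-row[a]));R.append(238+b+(th-row[b])/(row[b+1]-row[b]))
                                                                              ~~~^^^^^
IndexError: index 37 is out of bounds for axis 0 with size 37
Traceback (most recent call last):
  File "tip.py", line 22, in <module>
    print('bush edges',edges(g)); print('prev',edges(np.load('im_a.npy').mean(-1)))
                       ~~~~~^^^
  File "tip.py", line 20, in edges
    L.append(238+a-(th-row[a])/(row[a-1]-row[a]));R.append(238+b+(th-row[b])/(row[b+1]-row[b]))
                                                                              ~~~^^^^^
IndexError: index 37 is out of bounds for axis 0 with size 37
```

Run:
```python
s=open('tip.py').read();i=s.index('def edges');
s=s[:i]+'''def edges(g):
    L=[];R=[]
    for r in range(203,209):
        row=g[r,238:268];th=165
        a=np.nonzero(row<th)[0][0];b=a+np.nonzero(row[a:]>th)[0][0]-1
        L.append(238+a-(th-row[a])/(row[a-1]-row[a]));R.append(238+b+(th-row[b])/(row[b+1]-row[b]))
    return np.median(L).round(2),np.median(R).round(2)
if __name__=='__main__': print('bush edges',edges(g))
'''
open('tip.py','w').write(s)
j=s.index('def edges');ns={}
import numpy as np
exec('import numpy as np\n'+s[j:s.index('if __name')],ns)
for k in 'abcd':
    g=np.load(f'im_{k}.npy').mean(-1);print(k,ns['edges'](g),g[205,246:266].astype(int),g[210,256:270].astype(int))
```

```text
Traceback (most recent call last):
IndexError: index 0 is out of bounds for axis 0 with size 0
```

Run:
```python
import numpy as np
for k in 'abcd':
    g=np.load(f'im_{k}.npy').mean(-1)
    for r in(204,207,209,211,213): print(k,r,g[r,240:270].astype(int))
```

```text
a 204 [194 194 195 195 194 194 194 195 186 157 146 162 174 185 186 179 178 172
 153 147 183 194 195 195 195 195 189 161 118 122]
a 207 [193 194 194 194 194 193 194 194 186 155 130 126 130 130 133 133 129 124
 120 137 181 195 195 195 195 198 188 148 116  93]
a 209 [188 194 195 194 194 193 194 194 186 155 129 127 129 130 131 134 130 124
 119 134 176 194 199 194 182 201 223 226 215 165]
a 211 [202 215 213 203 195 191 195 198 193 164 132 126 130 131 132 133 129 124
 118 129 176 215 224 223 215 197 203 207 204 183]
a 213 [196 221 225 222 225 224 224 225 219 194 146 129 130 130 132 132 129 122
 117 136 175 173 173 168 154 132 136 138 135 126]
b 204 [195 196 196 196 195 195 195 195 189 162 143 154 169 178 187 189 182 174
 155 151 183 194 197 197 196 197 191 162 118 123]
b 207 [195 195 195 195 195 196 194 195 191 168 135 128 130 132 132 134 132 126
 120 139 184 196 197 196 197 199 189 150 116  94]
b 209 [189 196 196 195 195 196 195 196 191 170 136 126 131 132 133 134 131 125
 120 135 177 195 200 196 186 203 224 227 216 168]
b 211 [203 216 215 204 196 192 196 199 198 177 138 128 131 132 133 1
[... 779 characters left out ...]
0 126
 120 119 133 160 174 168 155 133 136 139 135 125]
d 204 [193 194 195 194 194 194 194 194 194 186 158 141 154 167 175 177 176 175
 163 139 142 183 195 194 196 196 189 160 117 123]
d 207 [194 194 194 194 194 195 194 194 194 186 156 129 127 130 131 133 133 130
 124 120 137 182 195 195 196 197 188 148 117  93]
d 209 [188 194 195 194 194 194 193 194 194 187 156 130 125 129 131 133 133 130
 124 119 136 183 199 195 184 201 223 226 215 165]
d 211 [201 214 213 202 196 191 194 199 202 196 166 132 127 130 131 132 133 128
 124 120 147 207 224 224 214 196 203 207 204 183]
d 213 [196 221 225 223 225 224 224 226 225 222 202 150 128 131 131 132 132 127
 123 118 126 158 173 168 154 133 135 137 136 125]
```

The bush advances about 0.45 px per 8 mm of roll, so it is not clamped yet, but it is close. I start the third stroke in short bits.

```bash
python3 - <<'E'
s=open('tip.py').read();i=s.index('def edges')
s=s[:i]+'''def e(g):
    L=[];R=[]
    for r in range(206,210):
        row=g[r,244:258];a=np.nonzero(row<160)[0][0];L.append(244+a-(160-row[a])/(row[a-1]-row[a]))
        row=g[r,257:263];b=np.nonzero(row>160)[0][0];R.append(257+b-(row[b]-160)/(row[b]-row[b-1]))
    return np.mean(L).round(2),np.mean(R).round(2)
for k in 'abcd'+sys.argv[1]: print(k,e(np.load('im_%s.npy'%k).mean(-1)),end=' ')
print()
'''
open('tip.py','w').write(s)
E
python3 -m jog '{"hand":[1,1,1,1,1,1,1,1],"linear":[[-0.006,0,0],[0,-0.009,0],[0,-0.0075,0],[0,0,0],[0.0045,0,0],[0.0014,0,0],[0,0,0],[0,0,0]],"rotation":[[0,0,0],[0,0,0],[0,0,0],[0,0,0],[0,0,0],[0,0,0],[0,0,0],[0,0,0]]}';python3 tip.py e; python3 -m jog '{"hand":[1,1,1,1],"linear":[[0,0.001,0],[0,0.002,0],[0,0.002,0],[0,0.001,0]],"rotation":[[0,0,0],[0,0,0],[0,0,0],[0,0,0]]}'; python3 tip.py f
```

```text
t: 13.73
tool_pos: [0.6225, 0.1148, 0.1058]
eef_rot: [[0.002, -0.696, 0.718], [-0.001, 0.718, 0.696], [-1.0, -0.002, 0.001]]
ft_force: [0.7, -2.0, 9.6]
width: 0.003
thimble end y [-138.  -136.6 -134.4] 371
F x,y,z mic -1.73 1.79 8.84 tcp mic -10.2 -106.9 13.7833
a (np.float64(248.87), np.float64(259.54)) b (np.float64(249.28), np.float64(259.5)) c (np.float64(249.5), np.float64(260.15)) d (np.float64(249.87), np.float64(260.51)) e (np.float64(249.9), np.float64(260.47)) 
t: 14.12
tool_pos: [0.6187, 0.1187, 0.1063]
eef_rot: [[0.003, -0.696, 0.718], [-0.002, 0.718, 0.696], [-1.0, -0.003, 0.001]]
ft_force: [0.6, -4.8, 12.9]
width: 0.002
thimble end y [-137.9 -136.6 -134.3] 358
F x,y,z mic -4.06 1.88 12.37 tcp mic -4.5 -106.9 14.1667
a (np.float64(248.87), np.float64(259.54)) b (np.float64(249.28), np.float64(259.5)) c (np.float64(249.5), np.float64(260.15)) d (np.float64(249.87), np.float64(260.51)) f (np.float64(250.25), np.float64(260.77))
```

```bash
python3 -m jog '{"hand":[1,1,1,1],"linear":[[0,0.001,0],[0,0.002,0],[0,0.002,0],[0,0.001,0]],"rotation":[[0,0,0],[0,0,0],[0,0,0],[0,0,0]]}'; python3 tip.py g
```

```text
t: 14.5
tool_pos: [0.6148, 0.1229, 0.1063]
eef_rot: [[0.004, -0.696, 0.718], [-0.002, 0.718, 0.696], [-1.0, -0.004, 0.001]]
ft_force: [1.1, -6.4, 12.3]
width: -0.001
thimble end y [-138.1 -136.7 -134.7] 344
F x,y,z mic -5.41 2.4 12.91 tcp mic 1.2 -106.9 14.55
a (np.float64(248.87), np.float64(259.54)) b (np.float64(249.28), np.float64(259.5)) c (np.float64(249.5), np.float64(260.15)) d (np.float64(249.87), np.float64(260.51)) g (np.float64(250.52), np.float64(261.16))
```

```bash
python3 -m jog '{"hand":[1,1,1,1],"linear":[[0,0.001,0],[0,0.0015,0],[0,0.0015,0],[0,0,0]],"rotation":[[0,0,0],[0,0,0],[0,0,0],[0,0,0]]}'; python3 tip.py h
```

```text
t: 14.88
tool_pos: [0.612, 0.1257, 0.1063]
eef_rot: [[0.004, -0.696, 0.718], [-0.002, 0.718, 0.696], [-1.0, -0.004, 0.001]]
ft_force: [0.8, -5.5, 10.8]
width: 0.003
thimble end y [-138.  -136.9 -134.7] 340
F x,y,z mic -4.57 3.02 12.4 tcp mic 5.0 -106.9 14.9333
a (np.float64(248.87), np.float64(259.54)) b (np.float64(249.28), np.float64(259.5)) c (np.float64(249.5), np.float64(260.15)) d (np.float64(249.87), np.float64(260.51)) h (np.float64(250.51), np.float64(261.17))
```

The bush stopped moving while the resistance sits at the 4–5 N slip level. I do one more small 3 mm roll to confirm (still well under a quarter turn), then lift away.

```bash
python3 -m jog '{"hand":[1,1,1],"linear":[[0,0.0015,0],[0,0.0015,0],[0,0,0]],"rotation":[[0,0,0],[0,0,0],[0,0,0]]}'; python3 tip.py i; python3 -m jog '{"hand":[1,1,1,1,1,1,1,1],"linear":[[-0.003,0,0],[-0.01,0,0],[-0.02,0,0],[-0.03,0,0],[-0.03,0,0],[-0.03,0,0],[0,0,0],[0,0,0]],"rotation":[[0,0,0],[0,0,0],[0,0,0],[0,0,0],[0,0,0],[0,0,0],[0,0,0],[0,0,0]]}';python3 tip.py j
python3 - <<'E'
import numpy as np,cv2
im=np.load('im_j.npy')[:,:,::-1]
cv2.imwrite('pics/fin.png',cv2.resize(im[180:260,175:305],(780,480),interpolation=3))
a=cv2.imread('pics/side0.png').mean(-1)[228:262,195:295];b=im.mean(-1)[228:262,195:295]
print('base shift px',cv2.phaseCorrelate(a.astype(np.float32),b.astype(np.float32)))
E
```

```text
t: 15.18
tool_pos: [0.6094, 0.1283, 0.1059]
eef_rot: [[0.003, -0.696, 0.718], [-0.001, 0.718, 0.696], [-1.0, -0.003, 0.001]]
ft_force: [0.7, -4.0, 9.0]
width: 0.0
thimble end y [-137.9 -136.9 -135. ] 327
F x,y,z mic -3.37 1.86 9.35 tcp mic 8.7 -106.9 15.2333
a (np.float64(248.87), np.float64(259.54)) b (np.float64(249.28), np.float64(259.5)) c (np.float64(249.5), np.float64(260.15)) d (np.float64(249.87), np.float64(260.51)) i (np.float64(250.5), np.float64(261.18)) 
t: 15.9
tool_pos: [0.6092, 0.1291, 0.23]
eef_rot: [[0.003, -0.696, 0.718], [0.001, 0.718, 0.696], [-1.0, -0.002, 0.003]]
ft_force: [-1.0, -0.3, -0.1]
width: -0.004
thimble end y [-137.9 -136.5 -134.4] 362
F x,y,z mic 0.55 0.05 -0.27 tcp mic 10.0 -106.6 15.95
a (np.float64(248.87), np.float64(259.54)) b (np.float64(249.28), np.float64(259.5)) c (np.float64(249.5), np.float64(260.15)) d (np.float64(249.87), np.float64(260.51)) j (np.float64(250.35), np.float64(261.37)) 
base shift px ((-0.07842948811018857, 0.05502890794156201), 0.971927414337794)
```

View pics/fin.png

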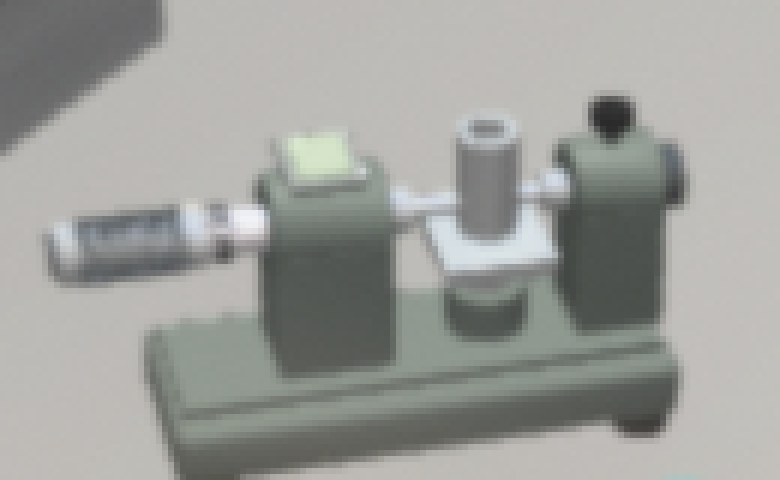

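Run:
```python
import numpy as np
I={k:np.load(f'im_{k}.npy').astype(float).mean(-1) for k in 'abcdefghij'}
for p in('ab','bc','cd','de','ef','fg','gh','hi','ij'):
    D=np.abs(I[p[0]]-I[p[1]])
    print(p,'thL',D[217:227,184:190].mean().round(1),'thimR',D[216:225,203:208].mean().round(1),'sleeve',D[214:223,209:214].mean().round(1),'static',D[225:240,225:238].mean().round(1), 'low',D[222:227,190:206].mean().round(1))
for k in 'dghij': print(k); print(I[k][213:226,203:216].astype(int))
```

```text
ab thL 4.1 thimR 4.6 sleeve 11.8 static 0.9 low 3.6
bc thL 2.3 thimR 2.9 sleeve 6.4 static 0.7 low 2.0
cd thL 3.7 thimR 3.4 sleeve 11.4 static 0.7 low 2.9
de thL 2.1 thimR 2.4 sleeve 1.3 static 0.8 low 1.7
ef thL 3.0 thimR 3.9 sleeve 10.5 static 0.6 low 3.0
fg thL 3.5 thimR 5.1 sleeve 10.5 static 0.7 low 2.8
gh thL 3.8 thimR 6.8 sleeve 10.2 static 0.6 low 3.4
hi thL 5.6 thimR 7.6 sleeve 2.6 static 0.6 low 3.5
ij thL 5.4 thimR 5.4 sleeve 5.9 static 3.8 low 4.6
d
[[182 184 191 195 195 192 185 179 176 182 193 196 195]
 [150 160 188 206 207 196 174 146 134 159 203 217 219]
 [116 136 185 219 222 214 199 161 126 159 225 240 242]
 [123 137 188 223 227 224 210 182 153 175 228 242 246]
 [136 144 180 221 228 222 197 174 159 179 224 233 241]
 [151 159 182 216 223 221 212 189 164 159 195 219 230]
 [161 168 177 202 210 210 208 199 181 158 167 198 206]
 [149 156 167 185 192 190 184 173 142 125 142 167 169]
 [128 133 141 153 167 166 158 142 101  87 108 130 145]
 [114 114 115 128 141 142 139 128  93  81 101 137 160]
 [106 100 101 112 126 133 142 142 123 115 136 172 185]
 [103 105 109 126 141 151 164
[... 2253 characters left out ...]
96 195 188 178 171 169 176 186 188 188]
 [145 157 193 212 214 196 170 144 140 158 194 208 211]
 [112 138 190 216 218 208 191 159 159 166 213 235 239]
 [116 141 189 216 220 215 199 170 155 160 212 237 243]
 [126 141 181 214 219 213 193 183 177 181 204 226 237]
 [134 138 172 205 214 213 204 192 198 201 198 212 227]
 [143 135 156 184 199 202 195 172 155 155 172 194 200]
 [141 134 140 163 182 184 174 156 123 111 132 162 163]
 [124 123 125 142 160 162 155 140 111  93 107 137 143]
 [107 107 110 120 135 137 134 124  93  80 105 142 158]
 [ 94  95  98 108 119 127 135 135 114 111 135 168 179]
 [ 93  99 108 122 134 145 158 170 169 170 175 182 185]
 [126 131 146 160 172 176 179 184 184 184 185 185 186]]
```

The sleeve check settles it. Up to h the collar still turned. From h to i it stood still while the thimble's marks moved, so the ratchet slipped by roughly 0.3 rad, and by 0.7 rad at most. The final picture shows the bush upright and clamped, the hand clear and the base unmoved. I hand in.

```bash
python3 -c "
from bench import robot
print(robot.sense()['t'],robot.close_job())"
```

```text
the job is handed in; nothing more can be done
15.95 None
```

I stood the plain bush on the work table between anvil and spindle and let go of it. I then rolled the ratchet thimble in with closed fingertips in three strokes, pressing with about 9 to 14 N. I stopped just after it slipped, lifted the hand clear and handed the job in at 15.95 s.

**Last checks**
- **Clamping:** The bush stopped moving in the last two looks before I lifted the hand. Rim resistance on first clamping was about 4.6 to 5.4 N.
- **Slip:** In the last roll of about 3 mm the graduated collar stood still while the thimble turned. That is about 0.3 rad of slip, 0.7 rad at most, against the 1.57 allowed.
- **Final view:** The bush is upright between the faces, and the micrometer base shifted by less than 0.1 px (about 0.2 mm). The arm touches nothing.

**Disagreements**
- **Camera bias:** The side camera was off by about 2 mm against the top view and the arm; I corrected for it.
- **Bush diameter:** The gripper gave about 22.6 mm, the silhouettes 24 to 25 mm. I did not resolve this.
- **Last force reading:** It was a little under the slip level (3.4 N, with 9 N down), taken at standstill. For the slip I therefore relied on the collar and thimble pictures.
- **Bush edges in the last image:** They read 0.15 to 0.2 px differently in opposite directions, with the whole image slightly darker. I took this as lighting, not movement.

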